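# Set out the bench for making a dilution and filling aliquot tubes

### The job

Set out the bench for making a dilution (left, right, front and behind are as seen from the robot; the stirrer's dial is on its front): stand the conical flask in the middle of the stirrer's plate and the screw-cap bottle behind the stirrer, centred on it with about 3 cm of space between them; put the small tube rack in front of the steel sample rack, centred on it and parallel to it, again with about 3 cm of space, and stand the beaker midway between the stirrer and the sample rack, in line with the two. Set each thing down upright on its base without dropping it, and do not disturb the dropper bottle, the timer or the tally counter.

Things in the scene. Friction and masses are not known exactly. Their poses are not given: they have to be found in the camera images.
- stirrer: magnetic stirrer, fixed: grey box 116 mm deep (x), 120 wide (y), 42 high; on it a round white plate, diameter 100 mm, its flat top 50 mm above the bench; black dial on its front stands out 11 mm. Origin: on the bench under the centre of box and plate. x to its back (away from dial and robot, within 0.15 rad), y left, z up. Left or right of the sample rack, centres about 360 mm apart
- sample_rack: sample rack, fixed: stainless steel, 3 rows of 6, 66 mm deep (x), 140 long (y), 62 high; back row full of capped blood tubes standing to 90 mm, two more at the left of the middle row. Origin: on the bench under its centre. x to its back (away from the robot), y along it to the left, z up. Parallel to the stirrer within 0.05 rad. (Two bigger racks stand at the far edge of the bench: not meant)
- tube_rack: small tube rack, loose, 0.16 kg: white plastic, 2 rows of 5, 44 mm wide (x), 104 long (y), straight sides 56 high, with ten fixed, uncapped empty tubes standing to 80 mm. Origin: centre of underside; y along it, z up. Starts on the bench, y within 0.6 rad of the robot's y. Grip across the 44 mm, high on the sides
- bottle: screw-cap bottle, loose, 0.14 kg: round, off-white plastic with paper label band, diameter 52 mm up to 72 mm height, then shoulder and white cap of diameter 37; 105 mm high in all. Origin: centre of underside, z up. Starts standing on the bench
- beaker: beaker, loose, 0.05 kg: white plastic, open top, straight sides, outer diameter 52 mm, 70 high, wall 3; small spout at the rim on its own +y side stands out 5 mm. Origin: centre of underside, z up. Starts standing on the bench, spout pointing away from the robot (+x) within 0.5 rad
- flask: conical flask, loose, 0.09 kg: pale greenish glass, base diameter 64 mm, narrowing to a straight neck of diameter 26 mm from 62 to 105 mm height (its top); lip 28 mm. Grip by the neck. Origin: centre of underside, z up. Starts standing on the bench
- dropper: dropper bottle, loose, to be left alone: small amber glass bottle, diameter 33 mm, black cap and rubber bulb, 89 mm high. Origin: centre of underside, z up
- timer: bench timer, loose, to be left alone: flat white case 60 x 64 x 17 mm lying on the bench, display and three keys on top. Origin: centre of underside
- tally: hand tally counter, loose, to be left alone: round steel case of diameter 46 mm and height 24 mm lying on the bench, with a push lever on its rim and a round glass on top. Origin: centre of underside
There are look-alikes about, which are no part of the job. What is shaped like the bottle but black or yellow is not meant.

How it is judged:
By the outcome, as a careful person would: the job done as asked, in the order asked, and still so for the second after the job is handed in, with the robot touching nothing.
It also fails if it takes over 115 s, if anything falls off the work surface, if the arm or the gripper's body presses on something with over 40 N, if the wrist force passes 120 N, or if a joint passes its speed limit or range.

### The arm

A 6-joint arm with a two-finger parallel gripper is mounted at the origin on the work surface. World frame = base frame: x ahead of the robot, y to its left, z up, the work surface at z = 0. Lengths are in m, angles in rad, forces in N, time in s.
With the tool pointing down it reaches from about 0.35 to 0.975 m from the base axis. Payload 4.9 kg.
Tool frame: the origin (TCP) lies midway between the tips of the shut fingers; the grasp point (between the pads) lies 19 mm behind it (manip.pinch_z is the distance from the TCP to the grasp point, in m); z points along the fingers, y is the direction in which the jaws open and shut (so a half turn about z gives the same grasp; the last joint's range is limited). The gripper opens to 85 mm and grips with 20 to 120 N. Pads are 22 mm wide; open, the fingers measure 114 mm over their backs; the gripper's body (76 mm by 85 mm) begins 54 mm behind the grasp point. The pads swing forward as they close: fully open they stand 13 mm farther back than shut.
Start: joints at [1.086, 0.053, 1.613, -0, 1.476, -0.119], TCP at [0.224, 0.584, 0.231] pointing down, gripper open.
Joint ranges: [-3.01, 3.01], [-1.01, 2.22], [0.06, 2.58], [-1.02, 4.17], [0.09, 2.62], [-3.14, 3.14]. Speed limits (rad/s): [2.57, 2.57, 3.14, 3.14, 3.14, 3.14].

### API

Orientations are given as a unit quaternion [w, x, y, z].
In Python, from plant import manip gives the robot as it stands.
- The arm moves only by the tool drive_tool, never from a script. Its argument "commands" is text: rows parted by semicolons, each of 5 numbers parted by spaces: the finger opening in mm, from 0 to 85.4, then the shift along the tool's x, y, z in units of 30 mm (1.0 is 30 mm), then the turn about the tool's z in degrees. A call has exactly 8 rows; each row shifts and turns the commanded pose from where the row before left it, along the tool's axes as they then stand; what a row does not reach is not made up. A row lasts 1/8 s, in which the tool goes at most 62.5 mm and 10.7 degrees, less where a joint would pass 70% of its speed; a pose out of reach is approached as far as the arm can. A call is refused whole if a number of a shift passes 1 or a number of a turn 10.7, either way. A call with a gripper value outside its range is refused whole. The fingers move at their own pace and stop on an object; the grip force is fixed at half the most. Time passes only in rows, so rows that do not move let the fingers close, or fill a call up. It gives the time, the measured TCP pose, the force and the opening at its end, in the units of the state.
- manip.state(): the state, without advancing time (a new reading comes with each control period).
- manip.grab_frame(name): name is "scene" or "top"; returns the picture (400x640x3 uint8, red, green, blue); there is no depth.
- manip.camera_params(name): a dict with "fx", "fy", "cx", "cy" (pixels), "distortion" ([k1, k2, p1, p2, k3] as OpenCV has them; the pictures are not rectified), "xyz" and "orientation" of the camera in the world. Camera axes: x right, y down, z forward; pixel columns grow to the right and rows downward; lengths in m; the calibration is good to about 2 mm. A picture is of the moment at which its call begins. camera_params takes no time and is no camera call.
- manip.job_done(): hands the job in, once; it reports no verdict.
The state is a dict: "time": time; "joint_pos": joint angles; "joint_vel": joint speeds; "joint_efforts": joint torques, N m; "tool_pos": TCP position; "tool_rot": TCP orientation; "contact_force": force on the tool from outside, world axes, zero at the start; "ft_torque": the same for the moment, N m; "gripper_width": opening from 0.0 (shut) to 1.0 (fully open).
Only numpy, scipy, OpenCV 4.12 (cv2) and the standard library are available. Lean on these libraries where they do the work, as an engineer would, in place of code of your own. Each camera call takes 0.05 s, during which the arm holds its last target. There are 200 camera calls.

## Working session

There is one attempt and no reset: what is moved stays moved. The work goes in short steps, Python scripts to look and compute and a tool call to move; the robot and the scene stay as the last step left them, time stands still between calls to the robot, and variables do not carry over. Pictures are saved under pics/ and viewed, about 12 in all and at most 16, crops included, and the job is handed in when it is done.

Besides the shell and the picture viewer there is one more tool, called after "Emit:" as name(argument=value, ...), one argument or row to a line, values as JSON. drive_tool: Moves the arm, as the interface text tells. Its arguments: {"type":"object","properties":{"commands":{"type":"string"}},"required":["commands"]}

```bash
mkdir -p pics; ls; python3 - <<'E'
from plant import manip
import cv2
for n in("scene","top"):
    p=manip.camera_params(n); print(n,p)
    cv2.imwrite(f"pics/{n}0.png",manip.grab_frame(n)[:,:,::-1])
s=manip.state();print(s['tool_pos'],s['tool_rot'],s['gripper_width'],manip.pinch_z)
E
```

```text
pics
scene {'fx': 482.6379516687693, 'fy': 482.6379516687693, 'cx': 323.03674312524373, 'cy': 197.46287841484906, 'distortion': array([-0.03944177,  0.        ,  0.        ,  0.        ,  0.        ]), 'xyz': array([ 1.14116928, -0.33673833,  0.97647571]), 'orientation': array([-0.26612625,  0.82281731,  0.47530394, -0.1619712 ])}
top {'fx': 414.7921127158125, 'fy': 414.7921127158125, 'cx': 314.1288721093906, 'cy': 204.70849687010949, 'distortion': array([-0.07985941,  0.        ,  0.        ,  0.        ,  0.        ]), 'xyz': array([ 0.37897922, -0.00952073,  1.2301676 ]), 'orientation': array([-0.0486831 ,  0.70744599, -0.70404809,  0.03829384])}
[0.22328868 0.58315311 0.23016771] [-2.95993834e-04  1.81892927e-01  9.83317890e-01 -8.95985151e-04] 0.9973028622897169 0.0187
```

View pics/scene0.png

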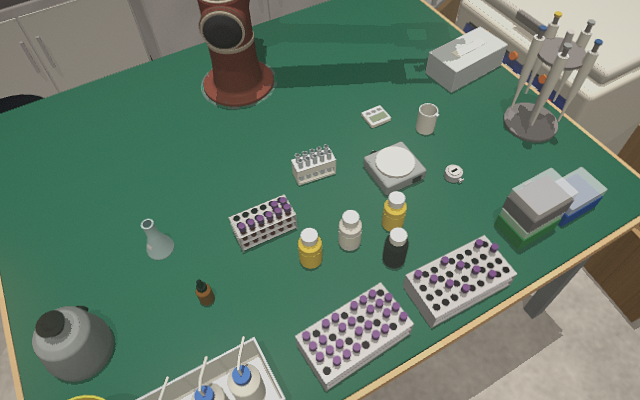

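View pics/top0.png

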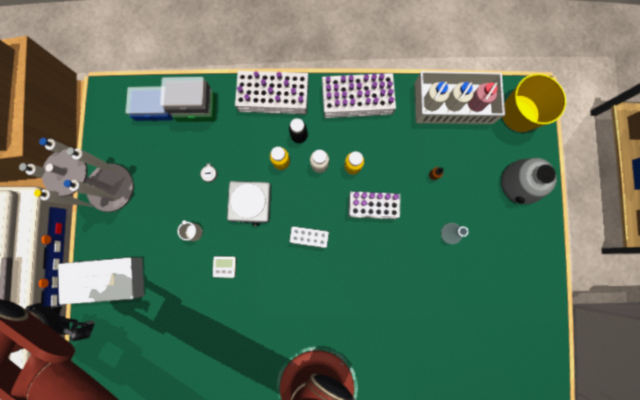

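```bash
cat >h.py <<'E'
import numpy as np,cv2
from scipy.spatial.transform import Rotation as R
from plant import manip
def cam(n):
    p=manip.camera_params(n); q=p['orientation']
    K=np.array([[p['fx'],0,p['cx']],[0,p['fy'],p['cy']],[0,0,1]])
    return K,np.array(p['distortion']),R.from_quat([q[1],q[2],q[3],q[0]]).as_matrix(),np.array(p['xyz'])
def cast(n,uv,z):
    K,d,M,c=cam(n)
    u=cv2.undistortPoints(np.array(uv,float).reshape(-1,1,2),K,d).reshape(-1,2)
    r=np.c_[u,np.ones(len(u))]@M.T
    return c+r*((z-c[2])/r[:,2])[:,None]
def proj(n,P):
    K,d,M,c=cam(n)
    return cv2.projectPoints((np.array(P,float).reshape(-1,3)-c)@M,np.zeros(3),np.zeros(3),K,d)[0].reshape(-1,2)
def crop(n,x0,y0,x1,y1,k,f,im=None):
    im=manip.grab_frame(n) if im is None else im
    c=cv2.resize(im[y0:y1,x0:x1],None,fx=k,fy=k,interpolation=cv2.INTER_CUBIC)
    cv2.imwrite('pics/'+f,c[:,:,::-1]); return im
E
python3 - <<'E'
from h import *
a=cv2.imread('pics/top0.png')[:,:,::-1].copy(); b=cv2.imread('pics/scene0.png')[:,:,::-1].copy()
c1=cv2.resize(a[125:285,165:485],None,fx=2.5,fy=2.5,interpolation=cv2.INTER_CUBIC)
cv2.imwrite('pics/c1.png',c1[:,:,::-1])
c2=cv2.resize(b[90:290,130:470],None,fx=2.35,fy=2.35,interpolation=cv2.INTER_CUBIC)
cv2.imwrite('pics/c2.png',c2[:,:,::-1])
for n,im in(("top",a),("scene",b)):
    g=im.astype(int); h=cv2.cvtColor(im,cv2.COLOR_RGB2HSV)
    m=((g.min(2)>70)&(h[:,:,1]<70)).astype(np.uint8)
    k,l,s,ce=cv2.connectedComponentsWithStats(m)
    for i in range(1,k):
        if 25<s[i,4]<4000: print(n,s[i],ce[i].round(1),cast(n,[ce[i]],0.05)[0].round(3)[:2])
E
```

```text
top [ 235   71   74   43 2546] [271.6  92.5] [0.863 0.137]
top [ 415   71   90   53 3679] [456.2  96.6] [ 0.853 -0.415]
top [ 322   73   74   45 2402] [357.9  96. ] [ 0.852 -0.12 ]
top [ 126   77   80   37 2339] [166.9  95.6] [0.856 0.456]
top [625  93  15   9  76] [634.   98.4] [ 0.863 -0.987]
top [172 113  33   2  57] [189.5 113.6] [0.799 0.383]
top [290 118  15  15 175] [296.9 125. ] [0.762 0.061]
top [271 146  14  14 153] [277.4 152.8] [0.677 0.116]
top [310 149  19  24 354] [319.1 160.3] [ 0.655 -0.005]
top [349 151  14  14 156] [355.3 157.6] [ 0.663 -0.111]
top [518 158  39  39 899] [534.1 178.1] [ 0.606 -0.638]
top [200 163  17  19 229] [208.  172.9] [0.617 0.319]
top [ 227  181   43   41 1667] [248.2 201.3] [0.534 0.198]
top [ 349  191   52   28 1106] [374.  205.8] [ 0.522 -0.163]
top [177 220  26  21 404] [188.9 231. ] [0.447 0.369]
top [442 223  27  21 401] [453.4 232.7] [ 0.446 -0.39 ]
top [289 226  40  22 667] [308.8 236.6] [0.433 0.023]
top [ 54 241   7  11  72] [ 57.  246.1] [0.399 0.768]
top [  50  257   93   50 3700] [ 96.3 280.6] [0.301 0.639]
top [212 256  24  22 50
[... 552 characters left out ...]
61 105  31  23 446] [375.8 116.1] [0.378 0.25 ]
scene [ 363  141   64   68 2306] [393.8 170.7] [0.561 0.182]
scene [ 291  144   46   42 1302] [313.2 164.8] [0.443 0.019]
scene [444 164  20  20 295] [453.5 173.6] [0.643 0.304]
scene [ 501  167  107   72 3917] [551.9 197.3] [0.819 0.461]
scene [ 228  194   70   59 1519] [262.3 223.8] [ 0.539 -0.168]
scene [338 210  24  41 837] [349.6 230.4] [ 0.655 -0.004]
scene [140 218  34  42 807] [156.5 241.3] [ 0.461 -0.396]
scene [300 227  18  20 276] [308.8 236.3] [ 0.622 -0.092]
scene [389 227  19  20 297] [397.8 236.5] [0.723 0.081]
scene [  32  306   79   76 3914] [ 74.  345.6] [ 0.611 -0.617]
scene [  0 310  17  90 784] [  5.2 369. ] [ 0.591 -0.748]
```

View pics/c1.png

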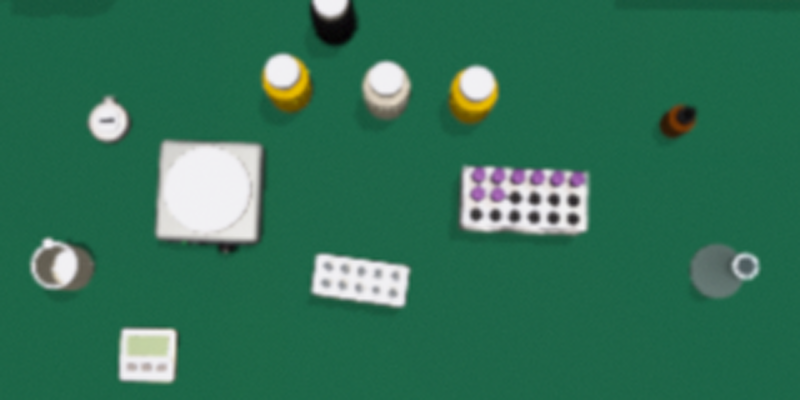

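View pics/c2.png

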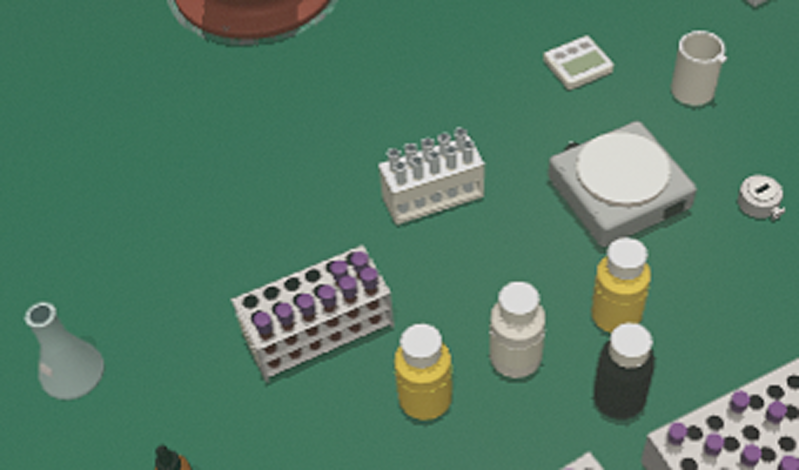

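```bash
cat >>h.py <<'E'
def T(uv): return (np.array(uv,float)+.5)/2.5-.5+[165,125]
def S(uv): return (np.array(uv,float)+.5)/2.35-.5+[130,90]
E
python3 - <<'E'
from h import *
def both(nm,t,s,z): print(nm,cast('top',T([t]),z)[0,:2].round(4),cast('scene',S([s]),z)[0,:2].round(4))
both('plate',(208,189.5),(623,168.5),.05)
both('bottle',(387,79),(519,298),.105)
both('beaker',(54,265),(701,47),.07)
both('flask',(746,266),(41,314),.105)
print('flask base',cast('top',T([(716,271)]),.005))
both('dropper',(688,113),(166,458),.08)
t=cast('top',T([(317,254),(409,266),(404,306),(312,295)]),.056)[:,:2]
print('tuberack',t.round(4),t.mean(0), 'yaw',np.degrees(np.arctan2(*(-(t[1]-t[0]+t[2]-t[3])*[-1,1])))) 
b=cast('top',T([(163,141),(262,143),(259,241),(156,239)]),.042)[:,:2]
print('box',b.round(4),b.mean(0),'yaw',np.degrees(np.arctan2(*(-(b[1]-b[0]+b[2]-b[3])*[-1,1]))))
c=cast('top',T([(462,166),(588,170)]),.062)[:,:2];print('srack back edge',c)
f=cast('top',T([(477,215),(573,219),(515,198),(573,200.5)]),.062)[:,:2];print('holes',f.round(4), (f[0]+f[1])/2,(f[2:].sum(0))/2)
print('scene srack front/back edge corners',cast('scene',S([(233,300),(364,247),(391,292),(258,349)]),.062)[:,:2].round(4))
im=cv2.imread('pics/top0.png');h=cv2.cvtColor(im,cv2.COLOR_BGR2HSV)
# plate, caps and rims refined by bright masks
def blob(n,th,x0,y0,x1,y1,z):
    im=cv2.imread(f'pics/{n}0.png').min(2); m=np.zeros_like(im); m[y0:y1,x0:x1]=(im[y0:y1,x0:x1]>th)
    k,l,s,c=cv2.connectedComponentsWithStats(m); i=1+s[1:,4].argmax()
    print(n,s[i],c[i],cast(n,[c[i]],z)[0].round(4))
for th in(215,225):
    blob('top',th,222,175,275,225,.05);blob('top',th,308,145,332,172,.105)
for th in (195,205,215): blob('scene',th,360,140,428,210,.05)
E
```

```text
plate [0.5364 0.1993] [0.5373 0.2015]
bottle [ 0.6536 -0.0067] [ 0.6543 -0.0034]
beaker [0.4469 0.3696] [0.445  0.3715]
flask [ 0.4472 -0.3993] [ 0.4467 -0.3954]
flask base [[ 0.44728999 -0.39764806  0.005     ]]
dropper [ 0.622  -0.3481] [ 0.6289 -0.3479]
tuberack [[ 0.4622  0.0721]
 [ 0.4491 -0.0324]
 [ 0.404  -0.0268]
 [ 0.4158  0.0772]] [0.432755   0.02251201] yaw -6.817910684046323
box [[0.5946 0.2553]
 [0.5924 0.1389]
 [0.4778 0.1401]
 [0.4795 0.2599]] [0.53608172 0.19854347] yaw -0.9304914798791448
srack back edge [[ 0.56290662 -0.09243393]
 [ 0.55889959 -0.23616057]]
holes [[ 0.5068 -0.1091]
 [ 0.5027 -0.218 ]
 [ 0.5264 -0.1524]
 [ 0.5238 -0.2184]] [ 0.50475392 -0.16356744] [ 0.52510028 -0.18539177]
scene srack front/back edge corners [[ 0.4919 -0.2291]
 [ 0.4991 -0.0891]
 [ 0.5613 -0.0912]
 [ 0.5556 -0.2306]]
top [ 229  184   38   36 1157] [248.05877269 201.80121003] [0.5326 0.1988 0.05  ]
top [313 151  13  11 118] [319.05084746 155.98305085] [ 0.6545 -0.0054  0.105 ]
top [231 184  33  34 908] [247.0154185  200.38105727] [0.5368 0.2019 0.05  ]
top [313 151  13  11 111] [319.08108108 155.9009009 ] [ 0.6547 -0.0055  0.105 ]
scene [376 147  39  29 902] [394.96563193 160.845898  ] [0.5359 0.2029 0.05  ]
scene [376 147  39  29 874] [394.91762014 160.81578947] [0.5358 0.2029 0.05  ]
scene [390 192  14  12 139] [396.5971223  197.27338129] [0.6317 0.1411 0.05  ]
```

Emit:
drive_tool(
  commands="85 0 0 0 -10.5; 85 0 0 0 -10.5; 85 -1 -1 0 0; 85 -1 -1 0 0; 85 -1 -1 0 0; 85 -1 -1 0 0; 85 -1 -1 0 0; 85 -1 -1 0 0",
)

```text
time: 1.1
tool_pos: [0.4043, 0.4025, 0.2307]
tool_rot: [-0.0, -0.0, 1.0, -0.0]
contact_force: [0.7, -0.1, -0.4]
gripper_width: 0.995
```

Emit:
drive_tool(
  commands="85 -1 -1 0 0; 85 -0.5 -1 0 0; 85 0 -1 0 0; 85 0 -1 0 0; 85 0 -1 0 0; 85 0 -1 0 0; 85 0 -1 0 0; 85 0 -1 0 0",
)

```text
time: 2.1
tool_pos: [0.4485, 0.1628, 0.2308]
tool_rot: [-0.0, -0.0, 1.0, -0.0]
contact_force: [0.0, 0.4, 1.3]
gripper_width: 0.995
```

Emit:
drive_tool(
  commands="85 0 -1 0 0; 85 0 -1 0 0; 85 0 -1 0 0; 85 0 -1 0 0; 85 0 -1 0 0; 85 0 -1 0 0; 85 0 -1 0 0; 85 0 -1 0 0",
)

```text
time: 3.1
tool_pos: [0.4486, -0.0771, 0.2308]
tool_rot: [-0.0, -0.0, 1.0, 0.0]
contact_force: [0.4, -0.5, -0.2]
gripper_width: 0.992
```

Emit:
drive_tool(
  commands="60 0 -1 0 0; 60 0 -1 0 0; 60 0 -1 0 0; 60 0 -1 0 0; 60 0 -1 0 0; 60 0 -1 0 0; 60 0 -1 0 0; 60 0 0 0 0",
)

```text
time: 4.1
tool_pos: [0.4487, -0.2874, 0.2306]
tool_rot: [-0.001, 0.001, 1.0, 0.0]
contact_force: [-0.3, 0.4, 0.2]
gripper_width: 0.7
```

Emit:
drive_tool(
  commands="60 0 -1 0 0; 60 0 -1 0 0; 60 0 -1 0 0; 60 0.05 -0.67 0 0; 60 0 0 1 0; 60 0 0 1 0; 60 0 0 1 0; 60 0 0 0 0",
)

```text
time: 5.1
tool_pos: [0.4464, -0.394, 0.138]
tool_rot: [-0.002, -0.001, 1.0, 0.003]
contact_force: [-0.7, 0.3, -0.5]
gripper_width: 0.701
```

```bash
python3 - <<'E'
from h import *
a=crop('top',400,180,510,270,4,'f_t.png'); b=crop('scene',100,150,220,280,4,'f_s.png')
x=cv2.imread('pics/f_t.png');y=cv2.imread('pics/f_s.png');h=min(x.shape[0],y.shape[0])
cv2.imwrite('pics/f.png',np.hstack([cv2.resize(x,(400,327)),cv2.resize(y,(302,327))]))
E
```

```text
(no output)
```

View pics/f.png

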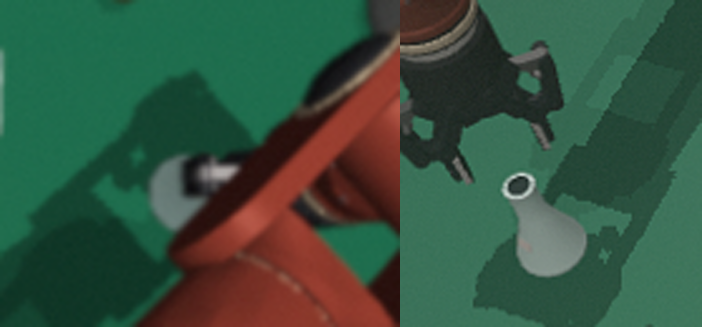

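Emit:
drive_tool(
  commands="60 0 -0.1 1 0; 60 0 0 1 0; 60 0 0 0.4 0; 10 0 0 0 0; 10 0 0 0 0; 10 0 0 0 0; 10 0 0 0 0; 10 0 0 0 0",
)

```text
time: 6.2
tool_pos: [0.4486, -0.4002, 0.0711]
tool_rot: [0.001, -0.0, 1.0, -0.001]
contact_force: [0.0, 1.4, 6.3]
gripper_width: 0.279
```

Emit:
drive_tool(
  commands="10 0 0 -0.5 0; 10 0 0 -1 0; 10 0 0 -1 0; 10 0 0 -1 0; 10 0 0 -0.8 0; 10 0 0.5 0 0; 10 0 1 0 0; 10 0 1 0 0",
)

```text
time: 7.2
tool_pos: [0.4468, -0.322, 0.1963]
tool_rot: [-0.001, -0.0, 1.0, 0.001]
contact_force: [-0.6, 0.1, -0.4]
gripper_width: 0.282
```

Emit:
drive_tool(
  commands="10 0 1 0 0; 10 0 1 0 0; 10 -0.5 1 0 0; 10 -0.5 1 0 0; 10 -0.5 1 0 0; 10 -0.5 1 0 0; 10 -0.5 1 0 0; 10 -0.5 1 0 0",
)

```text
time: 8.2
tool_pos: [0.5364, -0.0821, 0.1963]
tool_rot: [-0.002, -0.001, 1.0, 0.001]
contact_force: [0.5, 0.0, -0.8]
gripper_width: 0.281
```

Emit:
drive_tool(
  commands="10 0 1 0 0; 10 0 1 0 0; 10 0 1 0 0; 10 0 1 0 0; 10 0 1 0 0; 10 0 1 0 0; 10 0 1 0 0; 10 0 1 0 0",
)

```text
time: 9.2
tool_pos: [0.5354, 0.1571, 0.1963]
tool_rot: [-0.002, -0.001, 1.0, -0.0]
contact_force: [-0.0, -0.5, -0.1]
gripper_width: 0.279
```

Emit:
drive_tool(
  commands="10 0 0.8 0 0; 10 0 0.5 0 0; 10 0 0.2 0 0; 10 0 0 0 0; 10 0 0 1 0; 10 0 0 0.5 0; 10 0 0 0 0; 10 0 0 0 0",
)

```text
time: 10.2
tool_pos: [0.5379, 0.2006, 0.1542]
tool_rot: [0.001, -0.0, 1.0, 0.0]
contact_force: [1.0, -0.6, -0.5]
gripper_width: 0.279
```

```bash
python3 - <<'E'
from h import *
s=manip.state();print(s['tool_pos'],s['gripper_width'],s['contact_force'],s['tool_rot'])
crop('scene',330,60,500,220,4,'p1.png')
E
```

```text
[0.53788469 0.20059099 0.15416736] 0.2793043520195588 [ 1.01004294 -0.5950751  -0.48750452] [ 5.79529226e-04 -1.24358132e-04  9.99999816e-01  1.25556283e-04]
```

View pics/p1.png

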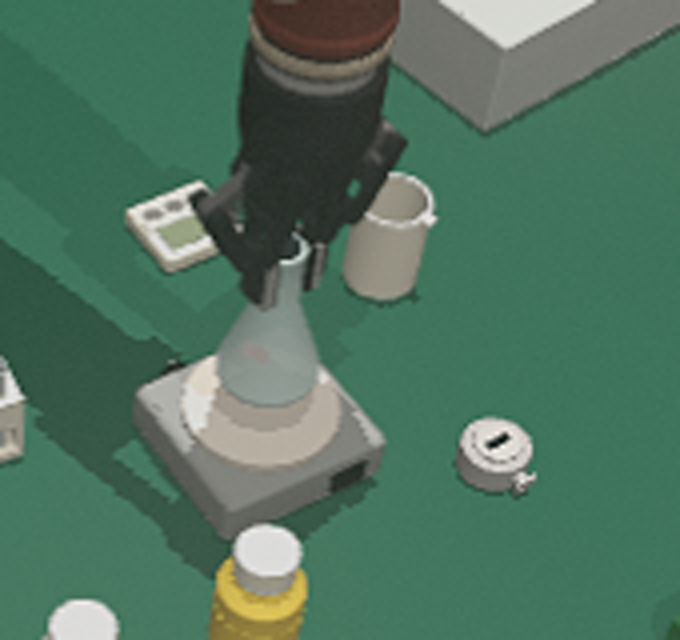

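Emit:
drive_tool(
  commands="10 0 0 0.5 0; 10 0 0 0.3 0; 10 0 0 0.1 0; 10 0 0 0.05 0; 10 0 0 0.05 0; 10 0 0 0 0; 10 0 0 0 0; 10 0 0 0 0",
)

```text
time: 11.25
tool_pos: [0.5374, 0.2008, 0.1235]
tool_rot: [0.0, -0.0, 1.0, 0.0]
contact_force: [-0.3, 0.3, -0.6]
gripper_width: 0.283
```

Emit:
drive_tool(
  commands="10 0 0 0.03 0; 10 0 0 0 0; 10 0 0 0.03 0; 10 0 0 0 0; 10 0 0 0.03 0; 10 0 0 0 0; 10 0 0 0 0; 10 0 0 0 0",
)

```text
time: 12.25
tool_pos: [0.5376, 0.2008, 0.1211]
tool_rot: [0.0, -0.0, 1.0, 0.0]
contact_force: [-1.2, 0.9, 4.3]
gripper_width: 0.284
```

Emit:
drive_tool(
  commands="40 0 0 0 0; 60 0 0 0 0; 60 0 0 0 0; 60 0 0 -0.5 0; 60 0 0 -1 0; 60 0 0 -1 0; 60 0 0 -1 0; 60 0 0 0 0",
)

```text
time: 13.25
tool_pos: [0.5393, 0.2012, 0.2303]
tool_rot: [0.004, -0.0, 1.0, 0.001]
contact_force: [0.8, 0.5, -0.7]
gripper_width: 0.703
```

```bash
python3 - <<'E'
from h import *
s=manip.state();print(s['tool_pos'],s['gripper_width'])
for n in ('top','scene'): cv2.imwrite(f'pics/{n}1.png',manip.grab_frame(n)[:,:,::-1])
y=cv2.resize(cv2.imread('pics/scene1.png')[90:230,330:480],None,fx=4,fy=4,interpolation=cv2.INTER_CUBIC)
for p in proj('scene',[[.5365+.05*np.cos(t),.2005+.05*np.sin(t),.05] for t in np.linspace(0,6.28,40)]): cv2.circle(y,tuple(((p-[330,90]+.5)*4-.5).round().astype(int)),1,(0,0,255),-1)
for p in proj('scene',[[.5365+.014*np.cos(t),.2005+.014*np.sin(t),.155] for t in np.linspace(0,6.28,20)]): cv2.circle(y,tuple(((p-[330,90]+.5)*4-.5).round().astype(int)),1,(255,0,0),-1)
for p in proj('scene',[[.5365+.032*np.cos(t),.2005+.032*np.sin(t),.05] for t in np.linspace(0,6.28,20)]): cv2.circle(y,tuple(((p-[330,90]+.5)*4-.5).round().astype(int)),1,(0,255,255),-1)
cv2.imwrite('pics/p2.png',y)
E
```

```text
[0.53931457 0.20124006 0.2302583 ] 0.7026119039728201
```

View pics/p2.png

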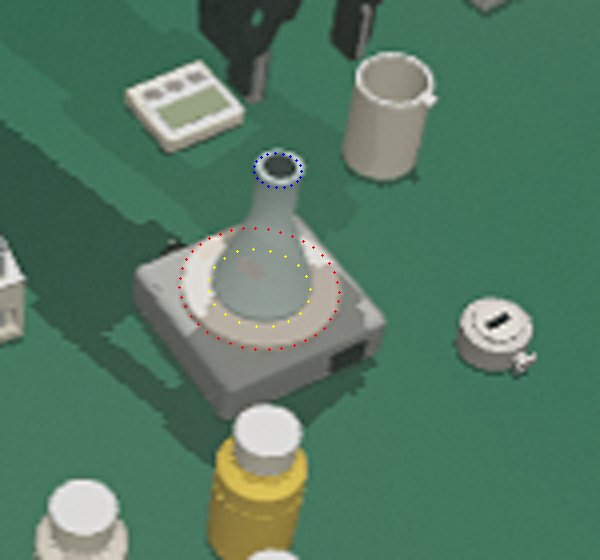

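Emit:
drive_tool(
  commands="70 -0.55 -0.98 0 0; 70 -0.55 -0.98 0 0; 70 -0.55 -0.98 0 0; 70 -0.55 -0.98 0 0; 70 -0.55 -0.98 0 0; 70 -0.55 -0.98 0 0; 70 -0.55 -0.98 0 0; 70 0 0 1 0",
)

```text
time: 14.35
tool_pos: [0.6547, -0.0073, 0.1963]
tool_rot: [0.002, 0.001, 1.0, -0.0]
contact_force: [-0.7, 1.4, 0.1]
gripper_width: 0.821
```

Emit:
drive_tool(
  commands="70 0 0 0.8 0; 70 0 0 0 0; 70 0 0 0 0; 70 0 0 0 0; 70 0 0 0 0; 70 0 0 0 0; 70 0 0 0 0; 70 0 0 0 0",
)

```text
time: 15.35
tool_pos: [0.653, -0.005, 0.1717]
tool_rot: [0.0, -0.0, 1.0, -0.0]
contact_force: [-0.5, -0.7, 0.2]
gripper_width: 0.817
```

```bash
python3 - <<'E'
from h import *
s=manip.state();print(s['tool_pos'],s['gripper_width'])
crop('scene',270,120,430,280,4,'p3.png')
E
```

```text
[ 0.65297767 -0.00496485  0.17165357] 0.8170621574759576
```

View pics/p3.png

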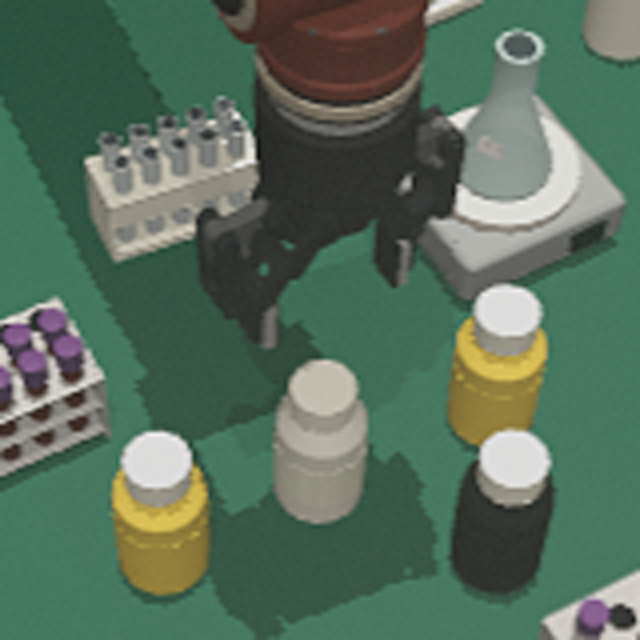

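Emit:
drive_tool(
  commands="70 0 0 1 0; 70 0 0 1 0; 70 0 0 1 0; 70 0 0 0.8 0; 70 0 0 0.4 0; 70 0 0 0 0; 40 0 0 0 0; 30 0 0 0 0",
)

```text
time: 16.4
tool_pos: [0.6544, -0.005, 0.0477]
tool_rot: [0.002, -0.0, 1.0, -0.0]
contact_force: [-0.1, 0.6, 3.0]
gripper_width: 0.588
```

Emit:
drive_tool(
  commands="30 0 0 0 0; 30 0 0 0 0; 30 0 0 -0.5 0; 30 0 0 -1 0; 30 0 0 -1 0; 30 0 0 -1 0; 30 0 0 -1 0; 30 0 0 0 0",
)

```text
time: 17.4
tool_pos: [0.6545, -0.0052, 0.1841]
tool_rot: [0.003, -0.0, 1.0, -0.0]
contact_force: [0.7, 0.7, -1.7]
gripper_width: 0.588
```

Emit:
drive_tool(
  commands="30 0.1 0.8 0 0; 30 0 1 0 0; 30 0 1 0 0; 30 0 1 0 0; 30 0 1 0 0; 30 0 1 0 0; 30 0 0.97 0 0; 30 0 0 0 0",
)

```text
time: 18.4
tool_pos: [0.6478, 0.2008, 0.1778]
tool_rot: [-0.002, -0.002, 1.0, -0.0]
contact_force: [-0.1, -0.4, -2.2]
gripper_width: 0.587
```

Emit:
drive_tool(
  commands="30 0 0 0.5 0; 30 0 0 1 0; 30 0 0 1 0; 30 0 0 1 0; 30 0 0 0.6 0; 30 0 0 0.2 0; 30 0 0 0 0; 30 0 0 0 0",
)

```text
time: 19.4
tool_pos: [0.651, 0.1983, 0.0533]
tool_rot: [0.001, -0.0, 1.0, 0.0]
contact_force: [0.2, -0.2, -0.6]
gripper_width: 0.585
```

```bash
cat >>h.py <<'E'
def draw(y,n,x0,y0,k,c,r,z,col,N=30):
    for p in proj(n,[[c[0]+r*np.cos(t),c[1]+r*np.sin(t),z] for t in np.linspace(0,6.28,N)]): cv2.circle(y,tuple(((p-[x0,y0]+.5)*k-.5).round().astype(int)),1,col,-1)
E
python3 - <<'E'
from h import *
s=manip.state();print(s['tool_pos'],s['gripper_width'],s['contact_force'])
im=crop('scene',330,100,490,260,4,'p4.png');y=cv2.imread('pics/p4.png')
draw(y,'scene',330,100,4,(.6505,.198),.0185,.105+s['tool_pos'][2]-.0457,(0,0,255))
draw(y,'scene',330,100,4,(.6505,.198),.026,s['tool_pos'][2]-.0457,(0,0,255))
cv2.imwrite('pics/p4.png',y)
E
```

```text
[0.65098982 0.19829977 0.05330101] 0.5853531270730664 [ 0.19797313 -0.1668061  -0.59455467]
```

View pics/p4.png

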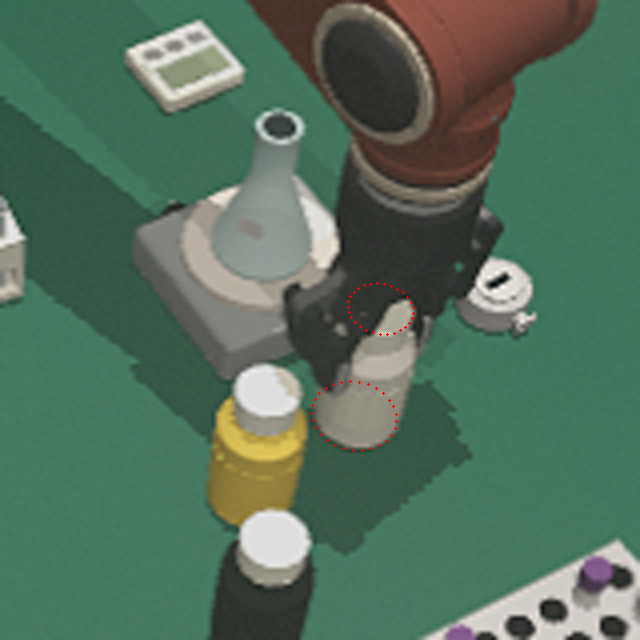

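Emit:
drive_tool(
  commands="30 0 0 0.12 0; 30 0 0 0.06 0; 30 0 0 0.03 0; 30 0 0 0 0; 30 0 0 0.03 0; 30 0 0 0 0; 30 0 0 0.03 0; 30 0 0 0 0",
)

```text
time: 20.45
tool_pos: [0.6511, 0.1984, 0.0476]
tool_rot: [0.001, -0.0, 1.0, -0.0]
contact_force: [-7.1, -1.7, 13.0]
gripper_width: 0.581
```

Emit:
drive_tool(
  commands="30 0 0 -0.03 0; 30 0 0 0 0; 45 0 0 0 0; 60 0 0 0 0; 62 0 0 0 0; 62 0 0 0 0; 62 0 0 -0.5 0; 62 0 0 -1 0",
)

```text
time: 21.45
tool_pos: [0.6487, 0.1979, 0.0888]
tool_rot: [-0.002, -0.0, 1.0, -0.0]
contact_force: [1.1, -0.5, 1.0]
gripper_width: 0.727
```

Emit:
drive_tool(
  commands="62 0 0 -1 0; 62 0 0 -1 0; 62 0 0 -1 0; 62 0 0 -1 0; 62 0 0 -0.5 0; 62 0.6 -1 0 0; 62 0.6 -1 0 0; 62 0.6 -1 0 0",
)

```text
time: 22.45
tool_pos: [0.595, 0.1073, 0.2241]
tool_rot: [-0.0, -0.001, 1.0, -0.0]
contact_force: [-0.2, -1.2, 0.3]
gripper_width: 0.725
```

```bash
python3 - <<'E'
from h import *
s=manip.state();print(s['tool_pos'],s['joint_pos'])
im=manip.grab_frame('scene')
c1=crop('scene',270,100,470,260,3,'a.png',im)
y=cv2.imread('pics/a.png')
draw(y,'scene',270,100,3,(.6505,.198),.0185,.105,(0,0,255)); draw(y,'scene',270,100,3,(.6505,.198),.026,0,(0,0,255))
B=np.array([.4328,.0225]);a=np.radians(-6.8);X=np.array([np.cos(a),np.sin(a)]);Y=np.array([-X[1],X[0]])
for z in(0,.056):
  for p in proj('scene',[[*(B+i*.022*X+j*.052*Y),z] for i in(-1,1) for j in(-1,-.5,0,.5,1)]): cv2.circle(y,tuple(((p-[270,100]+.5)*3-.5).round().astype(int)),2,(0,0,255),-1)
cv2.imwrite('pics/p5.png',y)
E
```

```text
[0.59500012 0.10730509 0.22409611] [ 5.54461384e-02  9.80484992e-03  1.66882342e+00 -1.20066421e-04
  1.46370281e+00 -1.51639364e+00]
```

View pics/p5.png

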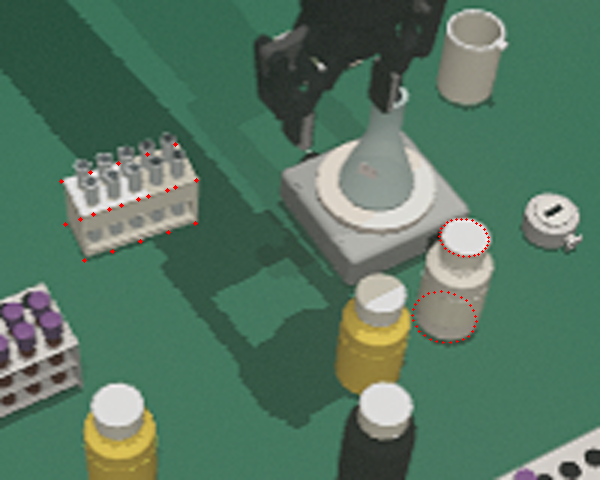

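Emit:
drive_tool(
  commands="75 0.91 -0.48 0 0; 75 0.91 -0.48 0 0; 75 0.91 -0.48 0 0; 75 0.91 -0.48 0 0; 75 0.91 -0.48 0 0; 75 0.91 -0.48 0 0; 75 0 0 0 10.7; 75 0 0 0 10.7",
)

```text
time: 23.5
tool_pos: [0.4317, 0.0215, 0.2244]
tool_rot: [0.0, 0.189, 0.982, 0.0]
contact_force: [0.9, -0.4, -0.4]
gripper_width: 0.878
```

Emit:
drive_tool(
  commands="75 0 0 0 10.7; 75 0 0 0 10.7; 75 0 0 0 10.7; 75 0 0 0 10.7; 75 0 0 0 10.7; 75 0 0 0 10.7; 75 0 0 0 10.7; 75 0 0 0 0.5",
)

```text
time: 24.5
tool_pos: [0.432, 0.0217, 0.2242]
tool_rot: [-0.0, 0.747, 0.665, -0.0]
contact_force: [-0.3, -0.4, -0.2]
gripper_width: 0.878
```

Emit:
drive_tool(
  commands="75 0 0 1 0; 75 0 0 1 0; 75 0 0 0.5 0; 75 0 0 0 0; 75 0 0 0 0; 75 0 0 0 0; 75 0 0 0 0; 75 0 0 0 0",
)

```text
time: 25.5
tool_pos: [0.4324, 0.0216, 0.1498]
tool_rot: [0.0, 0.748, 0.664, 0.0]
contact_force: [0.5, -1.0, -0.7]
gripper_width: 0.874
```

```bash
python3 - <<'E'
from h import *
s=manip.state();p=s['tool_pos'];q=s['tool_rot'];M=R.from_quat([q[1],q[2],q[3],q[0]]).as_matrix()
print(p,s['gripper_width'],s['joint_pos'][5], 'y angle',np.degrees(np.arctan2(M[1,1],M[0,1])))
print('tool shift units to rack',(M.T@(np.array([.4328,.0225,.026])-p)/.03).round(2))
im=manip.grab_frame('scene')
crop('scene',230,80,400,220,4,'p6.png',im)
E
```

```text
[0.43237299 0.0215673  0.14982161] 0.8738150720259291 -0.0045997516527189536 y angle -6.751180736170451
tool shift units to rack [0.03 0.01 4.13]
```

View pics/p6.png

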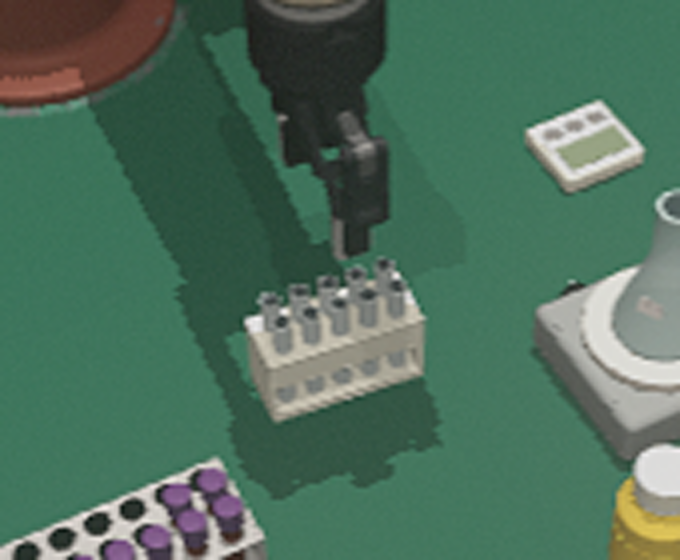

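Emit:
drive_tool(
  commands="75 0.03 0 1 0; 75 0 0 1 0; 75 0 0 1 0; 75 0 0 0.7 0; 75 0 0 0.4 0; 75 0 0 0 0; 40 0 0 0 0; 20 0 0 0 0",
)

```text
time: 26.55
tool_pos: [0.4336, 0.0223, 0.0281]
tool_rot: [0.001, 0.748, 0.664, 0.001]
contact_force: [0.3, -1.8, -0.6]
gripper_width: 0.502
```

Emit:
drive_tool(
  commands="20 0 0 0 0; 20 0 0 0 0; 20 0 0 0 0; 20 0 0 -0.3 0; 20 0 0 -1 0; 20 0 0 -1 0; 20 0 0 0 0; 20 0 0 0 -4.5",
)

```text
time: 27.55
tool_pos: [0.4314, 0.0226, 0.0943]
tool_rot: [-0.001, 0.72, 0.694, -0.0]
contact_force: [0.3, 0.2, -2.2]
gripper_width: 0.499
```

```bash
cat >rel.py <<'E'
from h import *
import sys
s=manip.state();p=s['tool_pos'];q=s['tool_rot'];M=R.from_quat([q[1],q[2],q[3],q[0]]).as_matrix()
print(p.round(4),s['gripper_width'],s['contact_force'].round(1),'y angle',np.degrees(np.arctan2(M[1,1],M[0,1])))
print('units',(M.T@(np.array(eval(sys.argv[1]))-p)/.03).round(2))
E
python3 rel.py '[.4416,-.1587,.086]'
```

```text
[0.4314 0.0226 0.0943] 0.4994281573610029 [ 0.3  0.2 -2.2] y angle -2.134471971831256
units [-6.03  0.56  0.27]
```

Emit:
drive_tool(
  commands="20 -0.5 0.1 0 0; 20 -1 0.1 0 0; 20 -1 0.1 0 0; 20 -1 0.1 0 0; 20 -1 0.1 0 0; 20 -1 0.06 0 0; 20 -0.53 0 0 0; 20 0 0 0 0",
)

```text
time: 28.55
tool_pos: [0.4413, -0.1596, 0.0947]
tool_rot: [-0.001, 0.722, 0.692, -0.0]
contact_force: [-0.7, -0.2, -1.6]
gripper_width: 0.505
```

Emit:
drive_tool(
  commands="20 0 0 0.8 0; 20 0 0 0.8 0; 20 0 0 0.3 0; 20 0 0 0 0; 20 0 0 0 0; 20 0 0 0 0; 20 0 0 0 0; 20 0 0 0 0",
)

```text
time: 29.55
tool_pos: [0.4421, -0.1591, 0.0387]
tool_rot: [0.0, 0.721, 0.693, 0.0]
contact_force: [-0.4, -0.2, -1.7]
gripper_width: 0.502
```

```bash
python3 rel.py '[.4416,-.1587,.0267]'; python3 - <<'E'
from h import *
im=manip.grab_frame('scene')
crop('scene',190,120,350,270,4,'p7.png',im);y=cv2.imread('pics/p7.png')
def rect(B,deg,hx,hy,zs,col):
  a=np.radians(deg);B=np.array(B);X=np.array([np.cos(a),np.sin(a)]);Y=np.array([-X[1],X[0]])
  for z in zs:
    for p in proj('scene',[[*(B+i*hx*X+j*hy*Y),z] for i in(-1,1) for j in np.linspace(-1,1,9)]): cv2.circle(y,tuple(((p-[190,120]+.5)*4-.5).round().astype(int)),2,col,-1)
rect((.5265,-.162),-2.2,.033,.070,(0,.062),(0,255,255))
z=manip.state()['tool_pos'][2]-.0267
rect((.4416,-.1587),-2.2,.022,.052,(z,z+.056),(0,0,255))
cv2.imwrite('pics/p7.png',y)
E
```

```text
[ 0.4421 -0.1591  0.0387] 0.5020143941792685 [-0.4 -0.2 -1.7] y angle -2.261213202004118
units [ 0.01 -0.02  0.4 ]
```

View pics/p7.png

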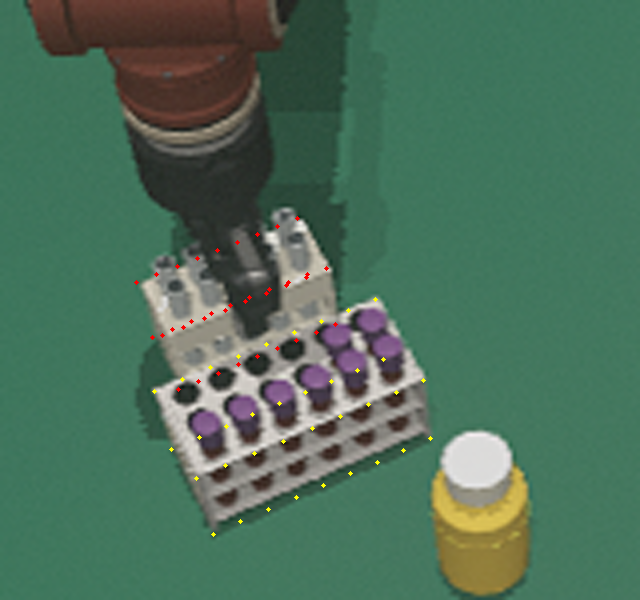

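Emit:
drive_tool(
  commands="20 0 0 0.2 0; 20 0 0 0.1 0; 20 0 0 0.03 0; 20 0 0 0 0; 20 0 0 0.03 0; 20 0 0 0 0; 20 0 0 0 0; 20 0 0 0 0",
)

```text
time: 30.6
tool_pos: [0.4421, -0.1591, 0.0279]
tool_rot: [0.0, 0.721, 0.693, 0.0]
contact_force: [0.5, -0.5, 1.5]
gripper_width: 0.505
```

Emit:
drive_tool(
  commands="20 0 0 0.02 0; 20 0 0 0 0; 50 0 0 0 0; 58 0 0 0 0; 58 0 0 0 0; 58 0 0 -0.5 0; 58 0 0 -1 0; 58 0 0 -1 0",
)

```text
time: 31.6
tool_pos: [0.442, -0.159, 0.1037]
tool_rot: [0.0, 0.721, 0.693, 0.0]
contact_force: [0.2, 0.7, -0.4]
gripper_width: 0.672
```

Emit:
drive_tool(
  commands="58 0 0 -1 0; 58 0 0 -1 0; 58 0 0 -1 0; 58 0 0 -1 0; 58 0.5 0 0 -10.5; 58 0.5 0 0 -10.5; 58 0 0 0 -10.5; 58 0 0 0 -10.5",
)

```text
time: 32.6
tool_pos: [0.4404, -0.1289, 0.2232]
tool_rot: [0.001, 0.422, 0.907, -0.0]
contact_force: [0.2, -0.3, -0.7]
gripper_width: 0.682
```

```bash
python3 rel.py '[.446,.3705,.205]'; python3 - <<'E'
from h import *
for n in ('top','scene'): cv2.imwrite(f'pics/{n}2.png',manip.grab_frame(n)[:,:,::-1])
t=cv2.imread('pics/top2.png');t=cv2.resize(t[125:285,165:485],None,fx=2.5,fy=2.5,interpolation=cv2.INTER_CUBIC)
cv2.imwrite('pics/p8.png',t)
E
```

```text
[ 0.4404 -0.1289  0.2232] 0.6817850473682853 [ 0.2 -0.3 -0.7] y angle 40.114945862661905
units [12.61 10.87  0.6 ]
```

View pics/p8.png

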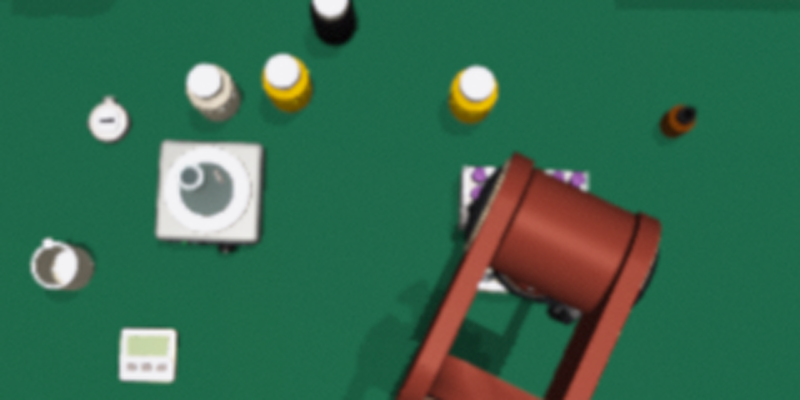

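Emit:
drive_tool(
  commands="72 0 0 0 -10; 72 0 0 0 -10; 72 0 0 0 -10; 72 0 0 0 -10; 72 0 0 0 -9.9; 72 -0.19 1 0 0; 72 0 1 0 0; 72 0 1 0 0",
)

```text
time: 33.7
tool_pos: [0.4466, -0.0384, 0.2227]
tool_rot: [0.0, 0.005, 1.0, -0.0]
contact_force: [0.1, 1.0, -0.0]
gripper_width: 0.845
```

Emit:
drive_tool(
  commands="72 0 1 0 0; 72 0 1 0 0; 72 0 1 0 0; 72 0 1 0 0; 72 0 1 0 0; 72 0 1 0 0; 72 0 1 0 0; 72 0 1 0 0",
)

```text
time: 34.7
tool_pos: [0.4481, 0.2018, 0.2228]
tool_rot: [0.0, 0.005, 1.0, 0.0]
contact_force: [0.6, -1.3, 0.1]
gripper_width: 0.842
```

Emit:
drive_tool(
  commands="72 0 1 0 0; 72 0 1 0 0; 72 0 1 0 0; 72 0 1 0 0; 72 0 1 0 0; 72 0 0.65 0 0; 72 0 0 1 0; 72 0 0 0 0",
)

```text
time: 35.7
tool_pos: [0.4477, 0.3694, 0.1894]
tool_rot: [-0.002, 0.004, 1.0, -0.002]
contact_force: [-0.0, 0.1, -0.4]
gripper_width: 0.84
```

Emit:
drive_tool(
  commands="72 0 0 1 0; 72 0 0 1 0; 72 0 0 0 0; 72 0 0 0 0; 72 0 0 0 0; 72 0 0 0 0; 72 0 0 0 0; 72 0 0 0 0",
)

```text
time: 36.7
tool_pos: [0.4492, 0.3704, 0.1322]
tool_rot: [0.0, 0.003, 1.0, 0.0]
contact_force: [-0.7, -0.8, -0.8]
gripper_width: 0.844
```

```bash
python3 rel.py '[.446,.3705,.028]'; python3 - <<'E'
from h import *
im=manip.grab_frame('scene'); crop('scene',340,40,500,180,4,'p9.png',im)
E
```

```text
[0.4492 0.3704 0.1322] 0.8442225088445782 [-0.7 -0.8 -0.8] y angle 89.64361977368912
units [0.11 0.   3.47]
```

View pics/p9.png

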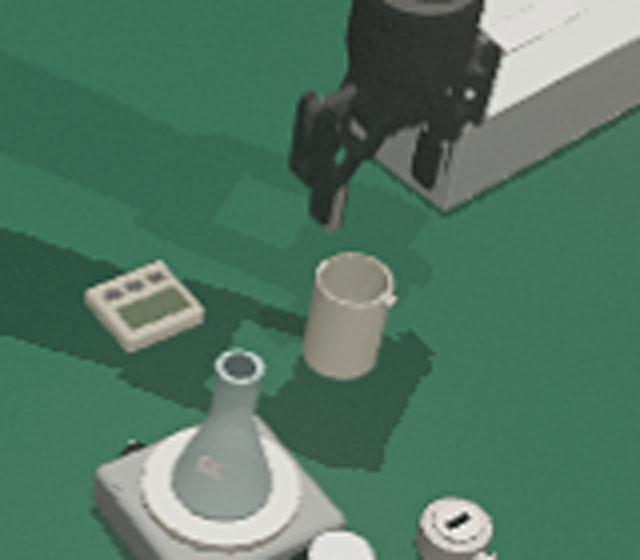

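Emit:
drive_tool(
  commands="72 0.1 0 1 0; 72 0 0 1 0; 72 0 0 1 0; 72 0 0 0.3 0; 72 0 0 0.17 0; 72 0 0 0 0; 40 0 0 0 0; 30 0 0 0 0",
)

```text
time: 37.75
tool_pos: [0.4473, 0.3711, 0.0296]
tool_rot: [0.001, 0.003, 1.0, 0.001]
contact_force: [-0.3, 0.3, 4.2]
gripper_width: 0.605
```

Emit:
drive_tool(
  commands="30 0 0 0 0; 30 0 0 0 0; 30 0 0 -0.5 0; 30 0 0 -1 0; 30 0 0 -1 0; 30 0 0 -1 0; 30 0 0 -1 0; 30 0 0 -1 0",
)

```text
time: 38.75
tool_pos: [0.4457, 0.3701, 0.1941]
tool_rot: [-0.0, 0.003, 1.0, -0.0]
contact_force: [0.1, 0.6, 0.4]
gripper_width: 0.597
```

```bash
python3 rel.py '[.5315,.019,.195]'; python3 - <<'E'
from h import *
im=manip.grab_frame('scene')
g=im.min(2);print(im.shape)
E
```

```text
[0.4457 0.3701 0.1941] 0.5971555818529097 [0.1 0.6 0.4] y angle 89.6443072273382
units [ -2.93 -11.69  -0.03]
(400, 640, 3)
```

Emit:
drive_tool(
  commands="30 0 -0.5 0 0; 30 0 -1 0 0; 30 0 -1 0 0; 30 0 -1 0 0; 30 0 -1 0 0; 30 0 -1 0 0; 30 0 -1 0 0; 30 0 -1 0 0",
)

```text
time: 39.8
tool_pos: [0.443, 0.1435, 0.1902]
tool_rot: [-0.002, 0.003, 1.0, -0.001]
contact_force: [1.1, -0.1, 0.2]
gripper_width: 0.604
```

Emit:
drive_tool(
  commands="30 0 -1 0 0; 30 -0.5 -1 0 0; 30 -0.7 -1 0 0; 30 -0.7 -0.7 0 0; 30 -0.6 -0.3 0 0; 30 -0.43 -0.19 0 0; 30 0 0 1 0; 30 0 0 1 0",
)

```text
time: 40.8
tool_pos: [0.5312, 0.019, 0.1312]
tool_rot: [-0.001, 0.003, 1.0, 0.0]
contact_force: [-0.1, 0.5, -0.6]
gripper_width: 0.605
```

Emit:
drive_tool(
  commands="30 0 0 1 0; 30 0 0 1 0; 30 0 0 1 0; 30 0 0 0.2 0; 30 0 0 0 0; 30 0 0 0 0; 30 0 0 0 0; 30 0 0 0 0",
)

```text
time: 41.8
tool_pos: [0.5325, 0.0191, 0.0378]
tool_rot: [0.001, 0.003, 1.0, -0.0]
contact_force: [-0.4, 0.1, -0.5]
gripper_width: 0.603
```

```bash
python3 rel.py '[.5315,.019,.028]'; python3 - <<'E'
from h import *
im=manip.grab_frame('scene'); crop('scene',220,100,440,270,3.5,'p10.png',im)
y=cv2.imread('pics/p10.png');z=manip.state()['tool_pos'][2]-.028
draw(y,'scene',220,100,3.5,(.5315,.019),.026,z,(0,0,255));draw(y,'scene',220,100,3.5,(.5315,.019),.026,z+.07,(0,0,255))
cv2.imwrite('pics/p10.png',y)
E
```

```text
[0.5325 0.0191 0.0378] 0.603480689596095 [-0.4  0.1 -0.5] y angle 89.64285826184273
units [ 0.03 -0.    0.32]
```

View pics/p10.png

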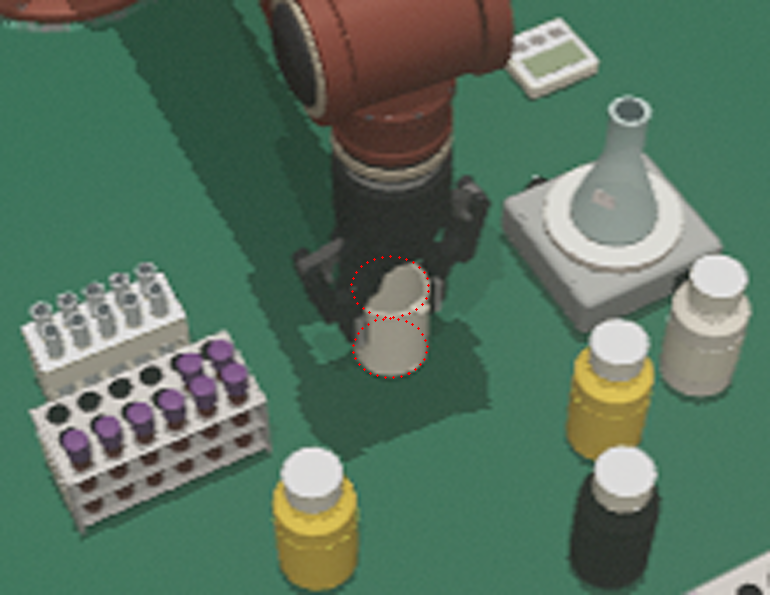

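Emit:
drive_tool(
  commands="30 0 0 0.17 0; 30 0 0 0.07 0; 30 0 0 0.03 0; 30 0 0 0 0; 30 0 0 0.03 0; 30 0 0 0 0; 30 0 0 0.03 0; 30 0 0 0 0",
)

```text
time: 42.85
tool_pos: [0.5319, 0.0192, 0.0297]
tool_rot: [-0.001, 0.003, 1.0, -0.0]
contact_force: [-9.5, 0.1, 19.3]
gripper_width: 0.607
```

Emit:
drive_tool(
  commands="30 0 0 -0.04 0; 30 0 0 0 0; 30 0 0 0 0; 30 0 0 0 0; 30 0 0 0 0; 30 0 0 0 0; 30 0 0 0 0; 30 0 0 0 0",
)

```text
time: 43.85
tool_pos: [0.5317, 0.0191, 0.0297]
tool_rot: [-0.001, 0.003, 1.0, -0.0]
contact_force: [-5.6, 0.9, 11.7]
gripper_width: 0.602
```

Emit:
drive_tool(
  commands="30 0 0 -0.03 0; 30 0 0 0 0; 45 0 0 0 0; 58 0 0 0 0; 65 0 0 0 0; 65 0 0 0 0; 65 0 0 -0.5 0; 65 0 0 -1 0",
)

```text
time: 44.85
tool_pos: [0.5308, 0.0192, 0.0739]
tool_rot: [-0.001, 0.003, 1.0, 0.0]
contact_force: [0.7, -0.6, 0.5]
gripper_width: 0.763
```

Emit:
drive_tool(
  commands="65 0 0 -1 0; 65 0 0 -1 0; 65 0 0 -1 0; 65 0 0 -1 0; 65 0.9 0 0 0; 65 0.9 0 0 0; 65 0.9 0 0 0; 65 0.9 0 0 0",
)

```text
time: 45.85
tool_pos: [0.4232, 0.0198, 0.1952]
tool_rot: [0.001, 0.003, 1.0, -0.0]
contact_force: [-0.1, -0.1, 0.1]
gripper_width: 0.764
```

Emit:
drive_tool(
  commands="65 0 1 0 0; 65 0 1 0 0; 65 0 1 0 0; 65 0 1 0 0; 65 0 1 0 0; 65 0 1 0 0; 65 0 1 0 0; 65 0 1 0 0",
)

```text
time: 46.85
tool_pos: [0.4255, 0.2609, 0.1954]
tool_rot: [0.001, 0.003, 1.0, 0.0]
contact_force: [-0.2, -0.5, 0.0]
gripper_width: 0.766
```

Emit:
drive_tool(
  commands="65 0 1 0 0; 65 0 1 0 0; 65 0 1 0 0; 65 0 1 0 0; 65 0 1 0 0; 65 0 1 0 0; 65 0 0 0 0; 65 0 0 0 0",
)

```text
time: 47.85
tool_pos: [0.4265, 0.4395, 0.1946]
tool_rot: [0.0, 0.003, 1.0, -0.0]
contact_force: [0.6, -0.5, 0.3]
gripper_width: 0.762
```

```bash
python3 - <<'E'
from h import *
im=manip.grab_frame('top');cv2.imwrite('pics/top3.png',im[:,:,::-1])
b=manip.grab_frame('scene');cv2.imwrite('pics/scene3.png',b[:,:,::-1])
t=cv2.resize(im[125:285,165:485],None,fx=2.5,fy=2.5,interpolation=cv2.INTER_CUBIC)[:,:,::-1]
s=cv2.resize(b[100:250,200:440],None,fx=1.3,fy=1.3,interpolation=cv2.INTER_CUBIC)[:,:,::-1]
o=np.zeros((400+195,800,3),np.uint8);o[:400]=t;o[400:400+s.shape[0],:s.shape[1]]=s
cv2.imwrite('pics/p11.png',o)
E
```

```text
(no output)
```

View pics/p11.png

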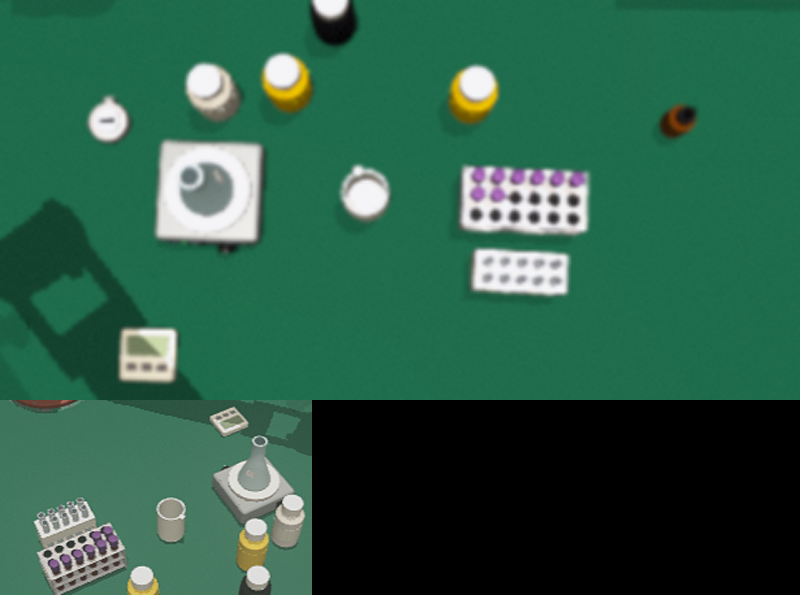

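```bash
python3 - <<'E'
from h import *
print('beaker',cast('top',T([(365,193)]),.07)[0].round(4))
print('bottle',cast('top',T([(206,81.5)]),.105)[0].round(4))
print('flask base',cast('top',T([(207,189)]),.05)[0].round(4))
t=cast('top',T([(475,249),(569,254),(567,295),(471,290)]),.056)[:,:2];d=t[0]-t[1]+t[3]-t[2]
print('tube rack',t.mean(0).round(4),np.degrees(np.arctan2(-d[0],d[1])))
s=cast('top',T([(462,166),(588,170)]),.062)[:,:2];print(s.mean(0))
E
```

```text
beaker [0.5304 0.0177 0.07  ]
bottle [0.6506 0.1951 0.105 ]
flask base [0.537  0.2005 0.05  ]
tube rack [ 0.4428 -0.1586] -2.819066047181697
[ 0.5609031  -0.16429725]
```

```bash
python3 -c "
from plant import manip
manip.job_done()"
```

```text
the job is handed in; nothing more can be done
```

The job is handed in. In the order asked, I set out the flask, bottle, tube rack and beaker, each lowered to contact and then released. It took about 48 s of the 115 s allowed.

My last picture checks, good to about 2–3 mm, showed everything upright:

| Item | Measured position (m) | Compared with the aim |
|---|---|---|
| Flask | base (0.537, 0.2005) | plate centre (0.5365, 0.2005) |
| Bottle | (0.651, 0.195) | target (0.6505, 0.198); about 3 cm behind the stirrer |
| Tube rack | (0.443, −0.159), turned −2.8° | sample rack about −2.2°; gap about 29 mm |
| Beaker | (0.530, 0.018) | midpoint (0.5315, 0.019) |

- **Left alone:** The dropper bottle, timer and tally counter look unmoved in the pictures.
- **Contact forces:** I pressed a little hard when setting down the bottle (13 N up) and the beaker (19 N up). I eased off before releasing each one, and both stayed upright in place.
- **Disagreement:** While I was lowering the tube rack, the drawn outlines and the picture differed by about 1–2 pixels at the left corners of both racks. The final check from the top camera showed no misplacement.

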